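# Pack the nozzle bottles into the tote

## Task

Pack up after the pour: stand the four squeeze bottles with pointed nozzles upright in the plywood tote, one to a pocket, the two large ones in the wide pockets and the two small ones in the narrow pockets. Set each down on the tote's floor rather than dropping it, and leave the three flat-capped bottles standing where they are.

Things in the scene. Friction and masses are not known exactly. Their poses are not given: they have to be found in the camera images.
- large_1: Large off-white plastic squeeze bottle, 54 mm diameter, upright on the bench: straight body to 116 mm, shoulder to 128 mm, grey ribbed cap collar of 32 mm diameter from 128 to 152 mm (the place to grip), then a pointed nozzle, 20 mm across at its foot, to 182 mm; 0.17 to 0.34 kg. Origin at the centre of its underside, z up; round, so yaw does not matter.
- large_2: Large off-white plastic squeeze bottle, 54 mm diameter, upright on the bench: straight body to 116 mm, shoulder to 128 mm, grey ribbed cap collar of 32 mm diameter from 128 to 152 mm (the place to grip), then a pointed nozzle, 20 mm across at its foot, to 182 mm; 0.17 to 0.34 kg. Origin at the centre of its underside, z up; round, so yaw does not matter.
- small_1: Small off-white plastic squeeze bottle, 36 mm diameter, upright on the bench: straight body to 62 mm, shoulder to 70 mm, grey ribbed cap collar of 28 mm diameter from 70 to 94 mm (the place to grip), then a pointed nozzle, 17 mm across at its foot, to about 117 mm; 0.05 to 0.11 kg. Origin at the centre of its underside, z up; round, so yaw does not matter.
- small_2: Small off-white plastic squeeze bottle, 36 mm diameter, upright on the bench: straight body to 62 mm, shoulder to 70 mm, grey ribbed cap collar of 28 mm diameter from 70 to 94 mm (the place to grip), then a pointed nozzle, 17 mm across at its foot, to about 117 mm; 0.05 to 0.11 kg. Origin at the centre of its underside, z up; round, so yaw does not matter.
- tote: Fixed open plywood tote, 140 (x) by 158 (y) by 70 mm high, 6 mm walls, floor top at 8 mm; left or right, any yaw. Origin: centre of underside, z up. Two wide pockets 70 x 70 mm centred at x +29, y +38 and -38. Two narrow pockets 52 x 52 mm centred at x -38, y +47 and -47. All open from rim to floor. Between the narrow ones a 30 mm slot holds palette knives below the rim: no bottle goes there.
- flat_large_1: Large off-white plastic squeeze bottle, 54 mm diameter, upright on the bench: straight body to 116 mm, shoulder to 128 mm, but closed with a flat grey cap of 32 mm diameter from 128 to 158 mm, no nozzle. Origin at the centre of its underside, z up; round, so yaw does not matter. Does not belong in the tote.
- flat_large_2: Large off-white plastic squeeze bottle, 54 mm diameter, upright on the bench: straight body to 116 mm, shoulder to 128 mm, but closed with a flat grey cap of 32 mm diameter from 128 to 158 mm, no nozzle. Origin at the centre of its underside, z up; round, so yaw does not matter. Does not belong in the tote.
- flat_small: Small off-white plastic squeeze bottle, 36 mm diameter, upright on the bench: straight body to 62 mm, shoulder to 70 mm, but closed with a flat grey cap of 28 mm diameter from 70 to 100 mm, no nozzle. Origin at the centre of its underside, z up; round, so yaw does not matter. Does not belong in the tote.

How it is judged (in metres and radians):
At the end, for the whole second after the job is handed in: Each large nozzle bottle in its own wide pocket, each small one in its own narrow pocket: within 12 mm of the pocket's centre along either tote axis, base on the tote's floor, tilt under 0.12 rad, at rest. The three flat-capped bottles upright, within 25 mm of where they stood ((((x of large_1 in the frame of tote between 0.017 and 0.041 m and y of large_1 in the frame of tote between 0.026 and 0.05 m) and (x of large_2 in the frame of tote between 0.017 and 0.041 m and y of large_2 in the frame of tote between -0.05 and -0.026 m)) or ((x of large_1 in the frame of tote between 0.017 and 0.041 m and y of large_1 in the frame of tote between -0.05 and -0.026 m) and (x of large_2 in the frame of tote between 0.017 and 0.041 m and y of large_2 in the frame of tote between 0.026 and 0.05 m))) and (((x of small_1 in the frame of tote between -0.05 and -0.026 m and y of small_1 in the frame of tote between 0.035 and 0.059 m) and (x of small_2 in the frame of tote between -0.05 and -0.026 m and y of small_2 in the frame of tote between -0.059 and -0.035 m)) or ((x of small_1 in the frame of tote between -0.05 and -0.026 m and y of small_1 in the frame of tote between -0.059 and -0.035 m) and (x of small_2 in the frame of tote between -0.05 and -0.026 m and y of small_2 in the frame of tote between 0.035 and 0.059 m))) and z of large_1 in the frame of tote between 0.004 and 0.014 m and angle between each of large_1, large_2, small_1, small_2, flat_large_1, flat_large_2, flat_small's own z axis and vertical below 0.12 rad and linear speed of each of large_1, large_2, small_1, small_2 below 0.03 m/s and z of large_2 in the frame of tote between 0.004 and 0.014 m and z of small_1 in the frame of tote between 0.004 and 0.014 m and z of small_2 in the frame of tote between 0.004 and 0.014 m and distance of each of flat_large_1, flat_large_2, flat_small from where it was at the start of the episode below 0.025 m); the robot touches nothing.
It fails at once if a flat-capped bottle is taken, pushed more than 40 mm or knocked over (distance of any of flat_large_1, flat_large_2, flat_small from where it was at the start of the episode above 0.04 m or angle between any of flat_large_1, flat_large_2, flat_small's own z axis and vertical above 0.6 rad).
It fails at once if a nozzle bottle is dropped into the tote (falls faster than 0.6 m/s near its floor) ((horizontal distance between large_1 and tote below 0.1 m and height (world z) of large_1 below 0.05 m and linear speed of large_1 above 0.6 m/s) or (horizontal distance between large_2 and tote below 0.1 m and height (world z) of large_2 below 0.05 m and linear speed of large_2 above 0.6 m/s) or (horizontal distance between small_1 and tote below 0.1 m and height (world z) of small_1 below 0.05 m and linear speed of small_1 above 0.6 m/s) or (horizontal distance between small_2 and tote below 0.1 m and height (world z) of small_2 below 0.05 m and linear speed of small_2 above 0.6 m/s)).
It also fails if it takes over 93 s, if anything falls off the work surface, if the arm or the gripper's body presses on something with over 40 N, if the wrist force passes 120 N, or if a joint passes its speed limit or range.

## Robot

A 6-joint arm with a two-finger parallel gripper is mounted at the origin on the work surface. World frame = base frame: x ahead of the robot, y to its left, z up, the work surface at z = 0. Lengths are in m, angles in degrees, forces in N, time in s.
With the tool pointing down it reaches from about 0.35 to 0.875 m from the base axis. Payload 4.2 kg.
Tool frame: the origin (TCP) lies between the finger pads; the fingertips stand 22 mm ahead of it and the grasp point (between the pads) lies 3 mm ahead of it (env.finger_overhang is the distance from the TCP to the fingertips, in m); z points along the fingers, y is the line along which they close (so a half turn about z gives the same grasp; the last joint's range is limited). The gripper opens to 87 mm and grips with 3 to 60 N. Pads are 19 mm wide; open, the fingers measure 117 mm over their backs; the gripper's body (75 mm by 190 mm) begins 51 mm behind the grasp point.
Start: joints at [-56.631, 22.042, 0.453, 0, -68.411, -14.817], TCP at [0.199, -0.592, 0.245] pointing down, gripper open.
Joint ranges: [-179.83, 179.83], [-69.29, 118.12], [-61.27, 80.66], [-181.25, 117.63], [-171.15, -9.14], [-177.46, 177.46]. Speed limits (degrees/s): [159.86, 159.86, 180, 180, 180, 180].

## Interface

Orientations are given as [roll, pitch, yaw] about the fixed x, y, z axes, in that order (R = Rz(yaw) Ry(pitch) Rx(roll)).
In Python, from workcell import env, vision gives the robot as it stands (env), with the cameras (vision). Calls block until the motion is done:
- env.goto(position, orientation): joint-space move of the TCP to a pose.
- env.move_straight(position, rotation=None, rate=0.15, force_limit=None): straight line of the TCP; rotation=None keeps the orientation; rate is the mean speed in m/s. With force_limit (N) it stops when the force on the tool has changed by that much, and returns True; else False.
- env.set_joints(angles): joint-space move.
- env.gripper_to(opening, grasp_force=None): opening from 0.0 (shut) to 1.0 (fully open); grasp_force is the grip in N (None keeps the last); returns when the fingers have stopped.
- env.dwell(seconds).
- env.inverse_kinematics(position, orientation): joint angles nearest the present ones, or None.
- env.read_state(): the state.
- vision.grab_frame(name): name is "side" or "top" or "wrist"; returns a dict with "image" (420x560x3 uint8, blue, green, red), "fx", "fy", "cx", "cy" (pixels), "position" and "orientation" of the camera in the world. Camera axes: x right, y up, looking along -z (the intrinsics and any distortion apply to the point x, -y, -z); pixel columns grow to the right and rows downward; lengths in m; the calibration is good to about 2 mm. A picture is of the moment at which its call begins. There is no depth.
A pose or a line that the arm cannot do raises env.Unreachable and nothing moves.
- env.close_job(): hands the job in; it is judged then, once.
The state is a dict: "clock": time; "joint_positions": joint angles; "qvel": joint speeds; "joint_torque": joint torques, N m; "position": TCP position; "tool_rot": TCP orientation; "force": force on the tool from outside, world axes, zero at the start; "wrist_torque": the same for the moment, N m; "opening": opening from 0.0 (shut) to 1.0 (fully open); "finger_force": force on a finger pad.
Only numpy, scipy, OpenCV 4.12 (cv2) and the standard library are available. Lean on these libraries where they do the work, as an engineer would, in place of code of your own. Each camera call takes 0.05 s, during which the arm holds its last target. There are 200 camera calls.

## Working session

There is one attempt and no reset: what is moved stays moved. The work goes in short steps, each a Python script; the robot and the scene stay as the last script left them, time stands still between calls to the robot, and variables do not carry over. Pictures are saved under pics/ and viewed, at most 14 in all, crops included, and the job is handed in when it is done.

```bash
ls; mkdir -p pics; python3 - <<'E'
from workcell import env, vision
import cv2
for n in("top","side"):
    f=vision.grab_frame(n); cv2.imwrite(f"pics/{n}0.png",f["image"]); print({k:v for k,v in f.items() if k!="image"})
print(env.read_state(), env.finger_overhang)
E
```

```text
pics
workcell.py
{'fx': 397.6188731165999, 'fy': 397.6188731165999, 'cx': 282.5018145495788, 'cy': 209.82570171014115, 'position': array([0.44117452, 0.00917798, 0.91621837]), 'orientation': array([  8.30679627,  -1.26017403, -90.41238927])}
{'fx': 474.84062644994265, 'fy': 474.84062644994265, 'cx': 281.2853538157812, 'cy': 213.01045239209637, 'position': array([0.23340939, 0.60504299, 0.73301291]), 'orientation': array([  45.56712832,    0.98423814, -153.50915252])}
{'clock': 0.1, 'joint_positions': array([-5.66314616e+01,  2.20864008e+01,  3.86557087e-01, -2.38230771e-02,
       -6.84120664e+01, -1.48168280e+01]), 'qvel': array([-0.00916697, -0.0825499 ,  0.26993497,  0.14183745,  0.09759196,
       -0.06366758]), 'joint_torque': array([-2.82058490e-04, -3.91691029e+01,  1.87933731e+01,  4.23197150e+00,
        1.34450808e-02, -6.28938778e-05]), 'position': array([ 0.19870159, -0.59204086,  0.24356517]), 'tool_rot': array([ 1.79886149e+02, -7.22034611e-03, -1.61457069e+02]), 'force': array([ 0.04896412, -0.49257012, -0.00851621]), 'wrist_torque': array([-0.04532088, -0.02810833, -0.01572052]), 'finger_force': 0.0, 'opening': 1.0010175816281377} 0.022
```

View pics/top0.png

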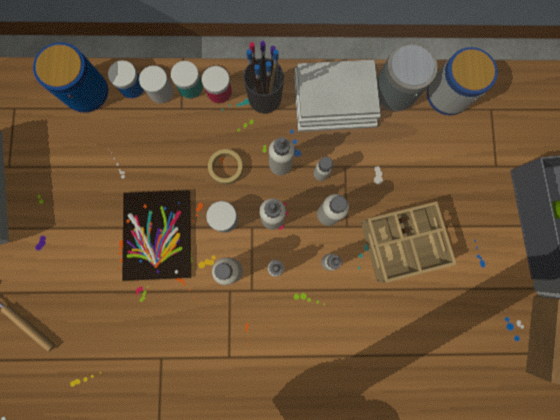

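View pics/side0.png

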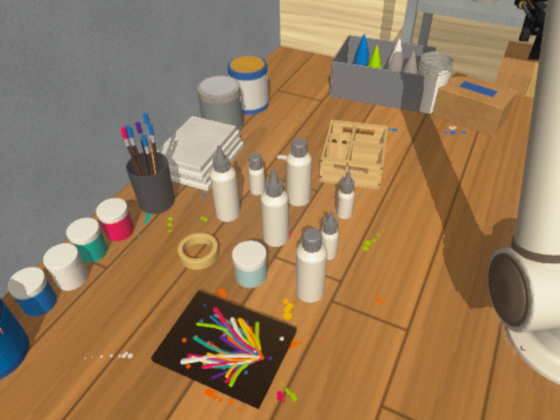

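The top view shows nozzle bottles at about (281,150), (272,208), (276,268) and (332,261). The flat-capped ones are at (335,207), (226,271) and (323,165), and the tote is at (410,240). The side view agrees. I'll enlarge both.

```bash
python3 - <<'E'
import cv2
a=cv2.imread("pics/top0.png")[120:300,200:465]; cv2.imwrite("pics/tc.png",cv2.resize(a,None,fx=3,fy=3,interpolation=cv2.INTER_CUBIC))
a=cv2.imread("pics/side0.png")[110:310,190:410]; cv2.imwrite("pics/sc.png",cv2.resize(a,None,fx=3,fy=3,interpolation=cv2.INTER_CUBIC))
E
```

```text
(no output)
```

View pics/tc.png

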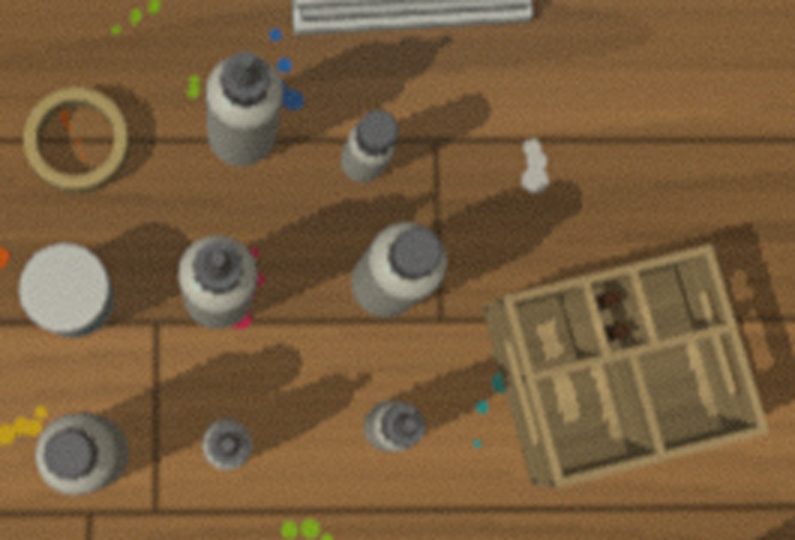

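View pics/sc.png

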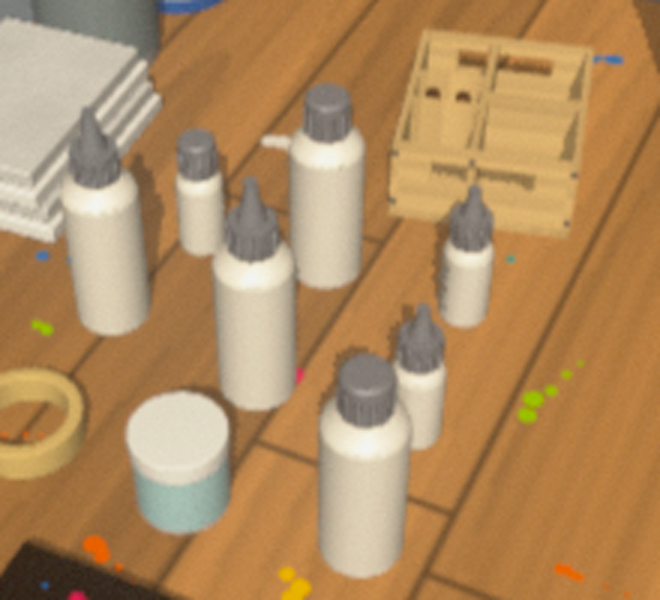

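The crops confirm it. The caps with nozzles are in the top crop at (246,80), (218,265), (228,444) and (403,425). The tote's rim corners are near (502,298), (712,245), (768,430) and (552,488), with the narrow pockets on the far (+x) side. Next I'll segment the caps and the tote, and triangulate.

```bash
cat > h.py <<'E'
import numpy as np, cv2
from scipy.spatial.transform import Rotation as R
def ray(f,u,v):
    d=np.array([(u-f["cx"])/f["fx"],-(v-f["cy"])/f["fy"],-1.])
    return np.array(f["position"]),R.from_euler("xyz",f["orientation"],degrees=True).apply(d/np.linalg.norm(d))
def onz(f,u,v,z):
    o,d=ray(f,u,v); return o+d*(z-o[2])/d[2]
def tri(f,p,g,q):
    o1,d1=ray(f,*p);o2,d2=ray(g,*q)
    s=np.linalg.lstsq(np.c_[d1,-d2],o2-o1,rcond=None)[0]
    a,b=o1+s[0]*d1,o2+s[1]*d2
    return (a+b)/2,np.linalg.norm(a-b)
def blobs(m,amin,amax):
    n,l,s,c=cv2.connectedComponentsWithStats(m.astype(np.uint8))
    return [(s[i],c[i],l==i) for i in range(1,n) if amin<s[i][4]<amax]
E
python3 - <<'E'
from workcell import env, vision
from h import *
import pickle
F={n:vision.grab_frame(n) for n in("top","side")}
pickle.dump(F,open("F.pkl","wb"))
roi={"top":(200,350,120,300),"side":(205,375,130,320)}
for n,f in F.items():
    im=f["image"]; hsv=cv2.cvtColor(cv2.medianBlur(im,3),cv2.COLOR_BGR2HSV)
    for p in ([(282,147),(272,208),(276,268),(285,165),(339,204)] if n=="top" else [(312,242),(220,165),(299,147),(309,280),(330,225),(330,245)]):
        print(n,p,hsv[p[1],p[0]])
    hi=112 if n=="top" else 150
    m=(hsv[...,1]<70)&(hsv[...,2]<hi)
    x0,x1,y0,y1=roi[n]; k=np.zeros_like(m);k[y0:y1,x0:x1]=1
    for s,c,l in blobs(m&k,25,2000): print(n,s,c.round(1))
    v=im.copy(); v[m&k]=(0,0,255); cv2.imwrite(f"pics/m_{n}.png",v)
a=cv2.imread("pics/m_top.png")[120:300,200:350];b=cv2.imread("pics/m_side.png")[120:300,200:380]
cv2.imwrite("pics/mm.png",cv2.resize(np.hstack([a,b]),None,fx=2.4,fy=2.4))
E
```

```text
top (282, 147) [173  15  66]
top (272, 208) [30 19 82]
top (276, 268) [ 18  13 100]
top (285, 165) [17 42 86]
top (339, 204) [20  8 99]
top [274 137  28  38 493] [284.6 153.5]
top [319 157  13  23 203] [325.  166.2]
top [330 194  19  25 277] [338.9 204.2]
top [265 200  21  29 356] [274.9 211.4]
top [224 213  14  19  54] [232.2 225.2]
top [325 219  16   7  38] [332.1 221.9]
top [322 254  19  15 183] [332.8 260.6]
top [215 258  27  24 426] [228.6 269.4]
top [269 260  15  15 163] [276.2 266.8]
side (312, 242) [ 12  24 140]
side (220, 165) [ 16  22 128]
side (299, 147) [ 12  23 144]
side (309, 280) [ 20  48 221]
side (330, 225) [ 13  27 133]
side (330, 245) [ 20  47 222]
side [291 138  16  19 256] [298.7 147.4]
side [205 145  26  27 345] [219.8 160.3]
side [249 153  14  17 185] [255.2 161.3]
side [264 169  20  28 347] [273.2 185.3]
side [339 172  15  21 209] [346.5 184. ]
side [235 176   4  36  46] [236.8 193.4]
side [301 212  37  40 630] [318.5 233.8]
side [263 260   4  21  57] [264.3 270.6]
```

View pics/mm.png

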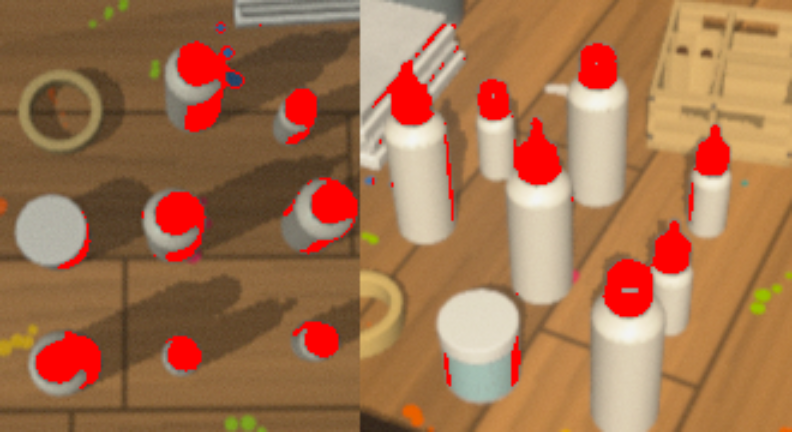

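The mask picks out all seven caps, plus shaded body sides in the top view. A tighter saturation threshold will separate those. Then I'll triangulate, and measure the tote from its rim corners.

```bash
cat > meas.py <<'E'
from h import *
import pickle
F=pickle.load(open("F.pkl","rb")); C={}
roi={"top":(205,350,130,285),"side":(208,375,130,280)}
for n,f in F.items():
    hsv=cv2.cvtColor(cv2.GaussianBlur(f["image"],(3,3),0),cv2.COLOR_BGR2HSV)
    m=((hsv[...,1]<(32 if n=="top" else 36))&(hsv[...,2]<(112 if n=="top" else 165))).astype(np.uint8)
    x0,x1,y0,y1=roi[n]; k=np.zeros_like(m);k[y0:y1,x0:x1]=1
    m=cv2.morphologyEx(m*k,cv2.MORPH_OPEN,cv2.getStructuringElement(cv2.MORPH_ELLIPSE,(5,5)))
    C[n]=[(c,s) for s,c,l in blobs(m,40,2000)]
    print(n,[(c.round(1).tolist(),s.tolist()) for c,s in C[n]])
for c,s in C["top"]:
    for c2,s2 in C["side"]:
        p,e=tri(F["top"],c,F["side"],c2)
        if e<.012 and .06<p[2]<.19: print(c.round(),c2.round(),p.round(4),round(e,4))
E
cat > tote.py <<'E'
from h import *
import pickle
F=pickle.load(open("F.pkl","rb"))
f=F["top"]; hsv=cv2.cvtColor(cv2.GaussianBlur(f["image"],(3,3),0),cv2.COLOR_BGR2HSV)
for p in [(404,212),(440,230),(410,239),(380,235),(460,215),(345,245),(370,290)]: print(p,hsv[p[1],p[0]])
f=F["side"]; hsv=cv2.cvtColor(cv2.GaussianBlur(f["image"],(3,3),0),cv2.COLOR_BGR2HSV)
for p in [(355,124),(355,175),(382,150),(350,165),(310,120),(400,150),(345,150)]: print(p,hsv[p[1],p[0]])
E
python3 meas.py; python3 tote.py
```

```text
top [([281.2, 146.5], [274, 138, 17, 17, 196]), ([325.0, 164.5], [319, 158, 13, 14, 141]), ([338.1, 204.2], [330, 196, 17, 17, 233]), ([272.7, 208.6], [265, 200, 16, 18, 213]), ([333.3, 261.5], [327, 255, 13, 14, 131]), ([275.0, 267.5], [270, 261, 12, 13, 106]), ([222.8, 270.8], [216, 263, 15, 17, 193])]
side [([298.6, 147.7], [293, 139, 12, 18, 187]), ([220.1, 160.4], [211, 146, 19, 27, 328]), ([255.0, 161.8], [250, 154, 11, 16, 141]), ([273.2, 187.0], [265, 176, 17, 21, 258]), ([347.1, 184.0], [343, 180, 9, 9, 64]), ([329.6, 225.3], [324, 217, 12, 17, 160]), ([311.8, 240.2], [304, 230, 17, 22, 320]), ([263.0, 272.0], [261, 267, 5, 11, 47])]
[281. 147.] [220. 160.] [ 0.683  -0.0061  0.1482] 0.0039
[325. 164.] [255. 162.] [ 0.6619 -0.1022  0.0836] 0.0017
[338. 204.] [299. 148.] [ 0.5653 -0.1188  0.1413] 0.0005
[273. 209.] [273. 187.] [0.5575 0.0108 0.1391] 0.0009
[333. 261.] [347. 184.] [ 0.4531 -0.1147  0.087 ] 0.0008
[275. 267.] [330. 225.] [0.4418 0.0063 0.0822] 0.0004
[223. 271.] [312. 240.] [0.4362 0.1066 0.1424] 0.0003
(404, 212) [ 19 107 122]
(440, 230) [ 19 110 149]
(410, 239) [ 20 105 146]
(380, 235) [ 19 107 121]
(460, 215) [ 15 145 120]
(345, 245) [ 15 138 118]
(370, 290) [ 16 143 105]
(355, 124) [ 18 126 204]
(355, 175) [ 18 126 212]
(382, 150) [ 18 126 176]
(350, 165) [ 18 127 198]
(310, 120) [ 15 162 168]
(400, 150) [ 15 165 186]
(345, 150) [ 18 126 213]
```

The cap centres triangulate at credible heights: large about 140–148 mm, small 82–87 mm, residuals under 4 mm. Next is the wrist camera over the tote, from two places.

```bash
python3 - <<'E'
from workcell import env, vision
from h import *
import pickle
print(onz(pickle.load(open("F.pkl","rb"))["top"],411,241,.07))
W=[]
for i,(x,y) in enumerate([(0.46,-0.27),(0.53,-0.24)]):
    env.goto([x,y,.36],[180,0,-165]); env.dwell(.3)
    f=vision.grab_frame("wrist"); W.append(f); cv2.imwrite(f"pics/w{i}.png",f["image"]); print({k:v for k,v in f.items() if k!="image"})
pickle.dump(W,open("W.pkl","wb")); print(env.read_state()["clock"])
cv2.imwrite("pics/ww.png",cv2.resize(np.hstack([f["image"] for f in W]),(800,300)))
E
```

```text
[ 0.49603514 -0.28517068  0.07      ]
{'fx': 359.52985675150006, 'fy': 359.52985675150006, 'cx': 278.5635946250938, 'cy': 213.0962420581046, 'position': array([ 0.39391663, -0.28943811,  0.50031961]), 'orientation': array([-1.46466979e+01,  3.06315353e-02,  1.04883771e+02])}
{'fx': 359.52985675150006, 'fy': 359.52985675150006, 'cx': 278.5635946250938, 'cy': 213.0962420581046, 'position': array([ 0.46331544, -0.25932316,  0.50104056]), 'orientation': array([-1.47121998e+01,  6.50371680e-02,  1.04893490e+02])}
2.8833
```

View pics/ww.png

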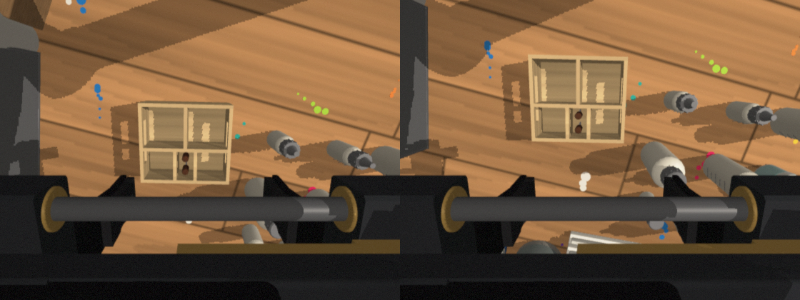

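Both wrist views show the tote's rim clearly. In full pixels the corners are about (193,144)–(319,257) in the first view and (179,78)–(312,200) in the second. I'll extract the rim quads and triangulate the corners.

```bash
cat > tq.py <<'E'
from h import *
import pickle
W=pickle.load(open("W.pkl","rb")); Q=[];V=[]
for f,(x0,x1,y0,y1) in zip(W,[(170,345,125,250),(155,340,60,222)]):
    hsv=cv2.cvtColor(cv2.GaussianBlur(f["image"],(3,3),0),cv2.COLOR_BGR2HSV)
    cx,cy=(x0+x1)//2,(y0+y1)//2
    m=np.zeros(hsv.shape[:2],np.uint8)
    m[y0:y1,x0:x1]=((hsv[...,1]<136)&(hsv[...,2]>125))[y0:y1,x0:x1]
    m=max(blobs(m,500,40000),key=lambda b:b[0][4])[2].astype(np.uint8)
    h=cv2.convexHull(max(cv2.findContours(m,0,2)[0],key=len))
    q=cv2.approxPolyN(h,4).reshape(-1,2).astype(float) 
    q=q[np.argsort(np.arctan2(*(q-q.mean(0)).T[::-1]))]
    Q.append(q); print(q.tolist(), hsv[y0+30,x0+5], m.sum())
    v=f["image"].copy(); v[m>0]=(0,0,255); cv2.polylines(v,[q.astype(int).reshape(-1,1,2)],1,(0,255,0),1); V.append(cv2.resize(v[50:280,150:350],None,fx=2,fy=2))
cv2.imwrite("pics/tq.png",np.hstack(V))
P=np.array([tri(W[0],a,W[1],b)[0] for a,b in zip(*Q)]); print(P.round(4))
print("sides",np.linalg.norm(P-np.roll(P,-1,0),axis=1).round(4))
for f,q in zip(W,Q):
    p=np.array([onz(f,*a,.07) for a in q]); print("rim plane",p.round(4).tolist(),p.mean(0).round(4),np.linalg.norm(p-np.roll(p,-1,0),axis=1).round(4))
    # image top edge (q0-q1) is the wide (+x tote) side
    ax=(p[0]+p[1]-p[2]-p[3])[:2]; ay=(p[0]+p[3]-p[1]-p[2])[:2]
    print("yaw",np.degrees(np.arctan2(ax[1],ax[0])),"y axis or -y",np.degrees(np.arctan2(ay[1],ay[0])))
E
python3 tq.py
```

```text
[[190.0, 139.0], [328.0, 142.0], [322.0, 249.0], [195.0, 249.0]] [ 14 139 128] 11654
[[177.0, 75.0], [319.0, 78.0], [317.0, 202.0], [182.0, 199.0]] [ 14 140 140] 15150
[[ 0.4457 -0.3907  0.0415]
 [ 0.4052 -0.2243  0.0458]
 [ 0.5671 -0.1725 -0.0321]
 [ 0.6037 -0.362   0.0053]]
sides [0.1713 0.1869 0.1966 0.1645]
rim plane [[0.4425, -0.3844, 0.07], [0.4042, -0.2268, 0.07], [0.534, -0.1953, 0.07], [0.5755, -0.3513, 0.07]] [ 0.4891 -0.2894  0.07  ] [0.1622 0.1336 0.1613 0.1371]
yaw -166.20893146428062 y axis or -y -75.72276407981306
rim plane [[0.4468, -0.3826, 0.07], [0.4088, -0.2271, 0.07], [0.547, -0.1887, 0.07], [0.586, -0.3498, 0.07]] [ 0.4972 -0.287   0.07  ] [0.16   0.1435 0.1658 0.143 ]
yaw -165.60266292746368 y axis or -y -76.3253712119337
```

View pics/tq.png

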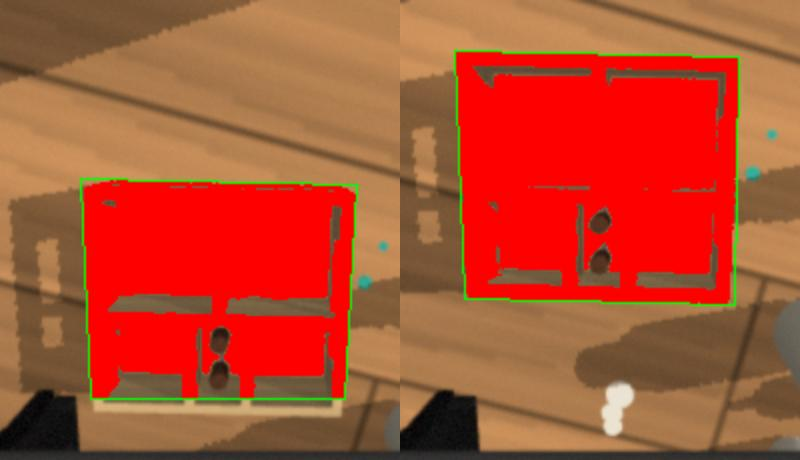

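The second quad fits the rim well (160×143 mm against 158×140 mm). The first was clipped by my ROI, so I'll widen it.

```bash
sed -i 's/(170,345,125,250)/(170,345,125,262)/' tq.py; python3 tq.py
```

```text
[[190.0, 139.0], [329.0, 142.0], [321.0, 259.0], [195.0, 257.0]] [ 14 139 128] 12573
[[177.0, 75.0], [319.0, 78.0], [317.0, 202.0], [182.0, 199.0]] [ 14 140 140] 15150
[[ 0.4457 -0.3907  0.0415]
 [ 0.4052 -0.2239  0.0474]
 [ 0.5488 -0.1896  0.0644]
 [ 0.5851 -0.349   0.0726]]
sides [0.1718 0.1486 0.1637 0.1488]
rim plane [[0.4425, -0.3844, 0.07], [0.4039, -0.2256, 0.07], [0.5474, -0.1927, 0.07], [0.5862, -0.3491, 0.07]] [ 0.495  -0.2879  0.07  ] [0.1633 0.1472 0.1611 0.1479]
yaw -166.63837084452504 y axis or -y -76.20312770937845
rim plane [[0.4468, -0.3826, 0.07], [0.4088, -0.2271, 0.07], [0.547, -0.1887, 0.07], [0.586, -0.3498, 0.07]] [ 0.4972 -0.287   0.07  ] [0.16   0.1435 0.1658 0.143 ]
yaw -165.60266292746368 y axis or -y -76.3253712119337
```

The tote is consistent: centre about (0.498, −0.287), yaw −166°, far rim corners at 64–73 mm. I'll pick the first small bottle now.

```bash
cat > job.py <<'E'
from workcell import env, vision
from h import *
import pickle
F=pickle.load(open("F.pkl","rb")); T=F["top"]
TC=np.array([.498,-.287]); YAW=np.radians(-166)
M=np.array([[np.cos(YAW),-np.sin(YAW)],[np.sin(YAW),np.cos(YAW)]])
pocket=lambda x,y: TC+M@[x,y]
B={"S2":(onz(T,333.3,261.5,.09)[:2],.087,.29,15,-45,-76),"S1":(onz(T,275,267.5,.09)[:2],.087,.29,15,-45,-76),
   "L2":(onz(T,272.7,208.6,.150)[:2],.142,.345,25,180,104),"L1":(onz(T,281.2,146.5,.150)[:2],.142,.345,25,180,104)}
def st():
    s=env.read_state(); return round(s["clock"],1),s["position"].round(4).tolist(),round(s["opening"],3),round(s["finger_force"],1),s["force"].round(1).tolist()
def pick(n):
    p,g,zc,F_,yw,_=B[n]; o=[180,0,yw]
    env.gripper_to(.8); env.goto([*p,zc],o)
    if env.move_straight([*p,g+.003],rate=.15,force_limit=8): print("CONTACT",st()); raise SystemExit
    env.gripper_to(0,F_); env.dwell(.2); print(n,"gripped",st())
    env.move_straight([*p,zc],rate=.15); print("lifted",st())
def place(n,x,y):
    _,g,zc,_,_,yw=B[n]; p=pocket(x,y); z=g+.003+.008
    env.goto([*p,zc],[180,0,yw]); env.dwell(.2)
    hit=env.move_straight([*p,z+.006],rate=.12,force_limit=6); print("down",hit,st())
    if hit: raise SystemExit
    print("floor",env.move_straight([*p,z-.004],rate=.02,force_limit=3),st())
def release(n):
    zc=B[n][2]; p=env.read_state()["position"]
    env.gripper_to(.56 if n[0]=="S" else .6); env.dwell(.2)
    env.move_straight([p[0],p[1],zc],rate=.15,force_limit=8); print("off",st())
E
python3 - <<'E'
from job import *
for n,b in B.items():
    print(n,b[0].round(4),env.inverse_kinematics([*b[0],b[2]],[180,0,b[4]]) is not None)
print("top tote",[onz(T,200+u/3,120+v/3,.07).round(3).tolist() for u,v in [(502,298),(712,245),(768,430),(552,488)]], np.mean([onz(T,200+u/3,120+v/3,.07) for u,v in [(502,298),(712,245),(768,430),(552,488)]],0))
W=pickle.load(open("W.pkl","rb"))[1]
hsv=cv2.cvtColor(cv2.GaussianBlur(W["image"],(3,3),0),cv2.COLOR_BGR2HSV)
m=((hsv[...,1]<36)&(hsv[...,2]<140)).astype(np.uint8); m[235:]=0; m[:,:350]=0
for s,c,l in blobs(cv2.morphologyEx(m,cv2.MORPH_OPEN,np.ones((4,4))),60,1500): print(s,onz(W,*c,.09).round(4),onz(W,*c,.145).round(4))
pick("S2"); place("S2",-.038,.047)
cv2.imwrite("pics/p1.png",cv2.resize(vision.grab_frame("side")["image"][90:240,280:430],None,fx=4,fy=4))
E
```

```text
S2 [ 0.4533 -0.1141] True
S1 [0.4419 0.0064] True
L2 [0.5554 0.0106] True
L1 [ 0.6806 -0.0068] True
top tote [[0.543, -0.193, 0.07], [0.581, -0.348, 0.07], [0.448, -0.379, 0.07], [0.409, -0.223, 0.07]] [ 0.49526412 -0.28569054  0.07      ]
[388 133  26  25 534] [ 0.456  -0.1198  0.09  ] [ 0.457  -0.1385  0.145 ]
[487 150  36  24 619] [4.44e-01 4.00e-04 9.00e-02] [ 0.4466 -0.0343  0.145 ]
S2 gripped (7.6, [0.4532, -0.1142, 0.0901], 0.313, 16.1, [-1.1, 0.4, 1.1])
lifted (9.1, [0.4529, -0.1141, 0.289], 0.316, 16.0, [-0.1, 0.1, -1.5])
down False (11.9, [0.5467, -0.3236, 0.1048], 0.317, 16.0, [-0.1, 0.4, -1.2])
floor True (12.3, [0.5463, -0.3236, 0.0979], 0.318, 16.8, [-0.1, -0.6, 4.6])
```

View pics/p1.png

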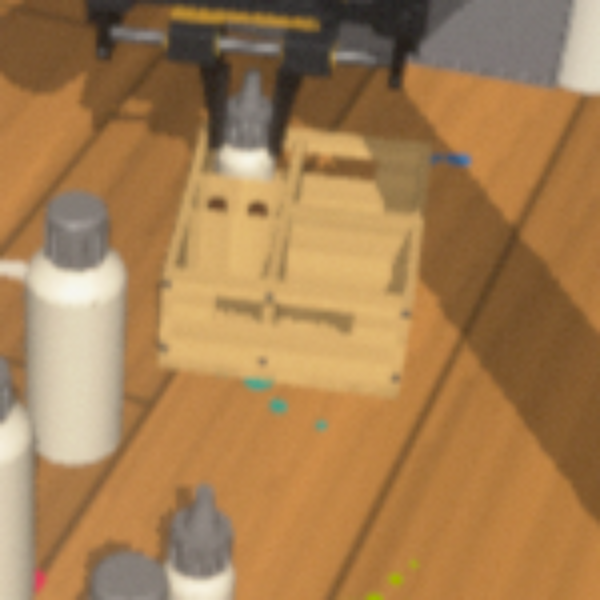

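The small bottle sits in the far narrow pocket, and contact came at exactly the expected floor height (TCP 0.098). I'll release it and do the second small one.

```bash
sed -i 's/TC=np.array(.*/TC=np.array([.497,-.2865]); YAW=np.radians(-166)/' job.py; python3 - <<'E'
from job import *
release("S2"); pick("S1"); place("S1",-.038,-.047); release("S1")
pick("L2")
a=vision.grab_frame("top")["image"][110:310,200:470]; cv2.imwrite("pics/p2.png",cv2.resize(a,None,fx=2.9,fy=2.9))
E
```

```text
off (14.7, [0.5459, -0.3234, 0.2888], 0.559, 0.0, [-0.1, -0.3, -0.3])
S1 gripped (19.1, [0.4417, 0.0063, 0.09], 0.318, 15.1, [-0.4, -1.6, 2.8])
lifted (20.6, [0.4414, 0.0064, 0.2891], 0.323, 14.9, [-0.7, 1.0, -0.9])
down False (23.5, [0.523, -0.2318, 0.1048], 0.32, 14.9, [0.5, 0.2, -0.8])
floor True (23.9, [0.5225, -0.2319, 0.0978], 0.318, 15.9, [-0.8, 0.4, 3.9])
off (26.2, [0.522, -0.2317, 0.2889], 0.563, 0.0, [0.8, 0.3, -0.2])
L2 gripped (31.3, [0.5571, 0.0112, 0.1476], 0.359, 22.8, [-2.5, 2.0, 10.3])
lifted (32.8, [0.555, 0.0106, 0.3438], 0.36, 22.8, [-0.5, -0.3, -2.5])
```

View pics/p2.png

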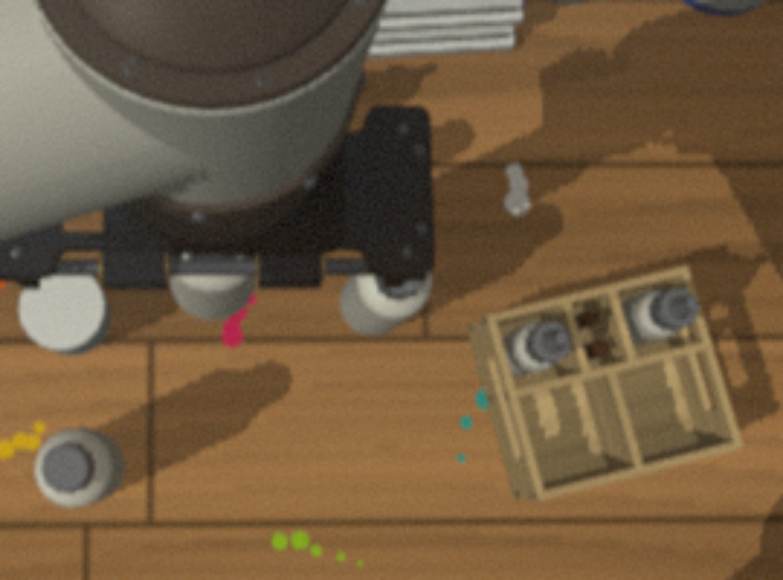

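Both smalls stand in the narrow pockets and large_2 is held, with the flat-capped bottles undisturbed. The fingertips wedged slightly on large_2's shoulder: the TCP was pushed up 2.6 mm. I'll grip large_1 about 7 mm higher.

```bash
python3 - <<'E'
from job import *
place("L2",.029,.038); release("L2")
B["L1"]=(np.array([.682,-.0065]),.150,.355,25,180,104)
pick("L1"); place("L1",.029,-.038)
cv2.imwrite("pics/p3.png",cv2.resize(vision.grab_frame("side")["image"][60:260,200:430],None,fx=3,fy=3))
E
```

```text
down False (36.0, [0.4785, -0.3306, 0.1598], 0.365, 22.8, [-0.4, 1.0, -2.4])
floor True (36.4, [0.4785, -0.3305, 0.1558], 0.362, 23.3, [-0.5, 1.3, 4.9])
off (38.7, [0.4782, -0.3303, 0.344], 0.6, 0.0, [-0.1, -0.1, 0.0])
L1 gripped (43.2, [0.682, -0.0066, 0.153], 0.361, 25.0, [-0.1, -0.5, 0.5])
lifted (44.7, [0.6817, -0.0065, 0.3537], 0.359, 25.0, [1.2, -0.4, -2.1])
down False (47.9, [0.4601, -0.2568, 0.1677], 0.362, 25.0, [0.7, 0.3, -2.0])
floor True (48.3, [0.4597, -0.2568, 0.1608], 0.361, 25.0, [-0.5, 0.3, 4.3])
```

View pics/p3.png

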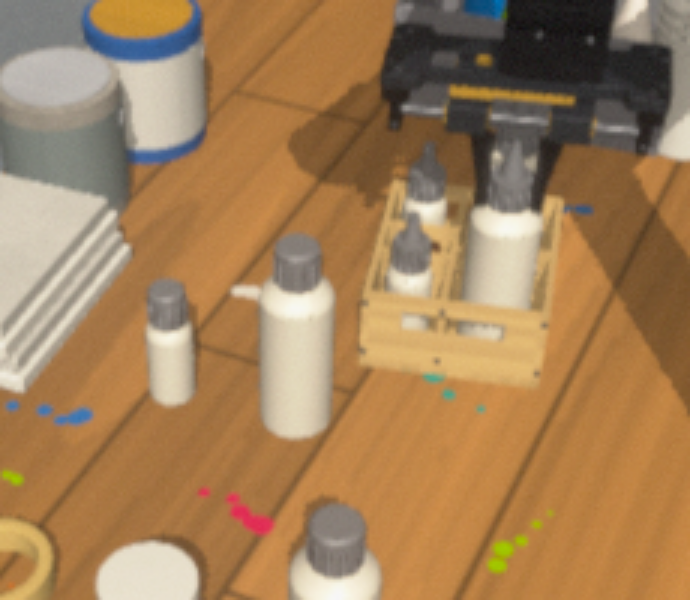

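All contacts came at the expected floor height, and the three flat-capped bottles are still standing. I'll release, back off, and check the final positions from above against the pockets.

```bash
python3 - <<'E'
from job import *
release("L1"); env.goto([.40,.15,.36],[180,0,180]); env.dwell(.3)
f=vision.grab_frame("top"); cv2.imwrite("pics/p4.png",cv2.resize(f["image"][110:310,200:470],None,fx=2.9,fy=2.9))
hsv=cv2.cvtColor(cv2.GaussianBlur(f["image"],(3,3),0),cv2.COLOR_BGR2HSV)
m=((hsv[...,1]<45)&(hsv[...,2]<125)).astype(np.uint8); m[:195]=0;m[285:]=0;m[:,:360]=0;m[:,465:]=0
for s,c,l in blobs(cv2.morphologyEx(m,cv2.MORPH_OPEN,np.ones((4,4))),60,1500):
    print(s.tolist(),[(M.T@(onz(f,*c,z)[:2]-TC)).round(4).tolist() for z in(.1,.158)])
print(st())
E
```

```text
off (50.6, [0.4593, -0.2566, 0.344], 0.6, 0.0, [0.2, -0.5, -0.1])
[417, 211, 24, 17, 312] [[-0.0354, 0.037], [-0.0341, 0.0131]]
[377, 223, 20, 16, 258] [[-0.0343, -0.0556], [-0.0331, -0.073]]
[384, 239, 76, 33, 1445] [[0.0307, 0.0035], [0.0273, -0.0181]]
(52.5, [0.4002, 0.1497, 0.3599], 0.596, 0.0, [-0.3, -0.2, -0.3])
```

View pics/p4.png

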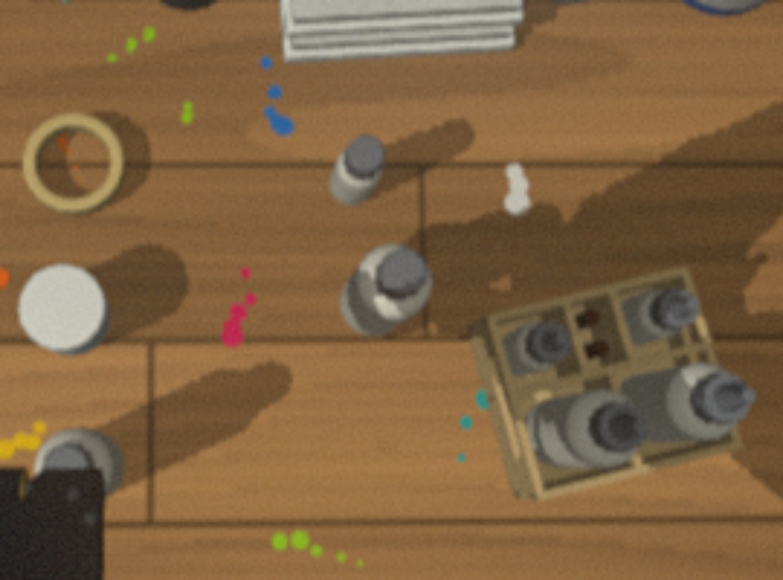

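Four nozzle bottles stand in the tote and all the flat caps are in place. The cap centres in the crop are (548,340), (675,308), (612,422) and (722,395). I'll convert those to the tote frame.

```bash
python3 - <<'E'
from h import *
import pickle
f=pickle.load(open("F.pkl","rb"))["top"]; a=np.radians(-166);M=np.array([[np.cos(a),-np.sin(a)],[np.sin(a),np.cos(a)]])
for u,v,z in[(548,341,.1),(675,308,.1),(612,424,.158),(720,397,.158)]: print((M.T@(onz(f,200+u/2.9,110+v/2.9,z)[:2]-[.497,-.2865])).round(4))
E
```

```text
[-0.038  -0.0485]
[-0.0382  0.0474]
[ 0.0265 -0.0411]
[0.0274 0.0339]
```

All four are within 5 mm of their pocket centres, so I'm handing the job in.

```bash
python3 -c "
from workcell import env, vision
print(env.close_job())"
```

```text
the job is handed in; nothing more can be done
None
```

I stood all four nozzle bottles upright on the tote floor, the large ones in the wide pockets and the small ones in the narrow pockets, each within about 5 mm of its pocket's centre by camera; the three flat-capped bottles look unmoved in the final top view, and I handed the job in at about 53 s, with no verdict returned.

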